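# Open the jar of burner jets in the pedal clamp

## Robot

A 6-joint arm with a two-finger parallel gripper is mounted at the origin on the work surface. World frame = base frame: x ahead of the robot, y to its left, z up, the work surface at z = 0. Lengths are in m, angles in rad, forces in N, time in s.
With the tool pointing down it reaches from about 0.3 to 0.775 m from the base axis. Payload 14.6 kg.
Tool frame: the origin (TCP) lies midway between the tips of the shut fingers; the grasp point (between the pads) lies 19 mm behind it (ctrl.hold_point_z is the distance from the TCP to the grasp point, in m); z points along the fingers, x is the direction in which the jaws open and shut, and the axes are right-handed (so a half turn about z gives the same grasp; the last joint's range is limited). The gripper opens to 94 mm and grips with 3 to 60 N. Pads are 16 mm wide; open, the fingers measure 119 mm over their backs; the gripper's body (75 mm by 177 mm) begins 78 mm behind the grasp point.
Start: joints at [1.125, 0.3, 1.521, -0, 1.321, -0.067], TCP at [0.203, 0.511, 0.205] pointing down, gripper open.
Joint ranges: [-3.03, 3.03], [-0.79, 2.21], [0.23, 2.52], [-1.04, 4.18], [0, 3.07], [-2.55, 2.55]. Speed limits (rad/s): [2.22, 2.22, 2.57, 3.14, 3.14, 3.14].

## Interface

Orientations are given as [roll, pitch, yaw] about the fixed x, y, z axes, in that order (R = Rz(yaw) Ry(pitch) Rx(roll)).
In Python, from station import ctrl, viewer, ticket, nets gives the robot as it stands.
- The arm moves only by the tool carry_out, never from a script. Its argument "commands" is one flat list of numbers, 7 for each row, row after row: the closure, from -1 (fully open) to 1 (shut), so that 0 is half open, then the shift along the world's x, y, z in cm, then the turn, a rotation vector about the world's x, y, z in rad. In form: [gripper, tx, ty, tz, ax, ay, az, gripper, tx, ty, tz, ax, ay, az, ...]. A call has 1 to 12 rows; each row is the pose to reach, as a shift and turn from the pose measured when the call began; what a row does not reach only later rows make up. A row lasts 1/12 s, in which the tool goes at most 41.7 mm and 7.16 degrees, less where a joint would pass 70% of its speed; a pose out of reach is approached as far as the arm can. A call with a gripper value outside its range is refused whole. The fingers move at their own pace and stop on an object; "force" is the grip in N (left out, the last holds). Time passes only in rows, so rows that repeat a pose let the fingers close. It gives the time, the measured TCP pose, the force and the opening at its end, in the units of the state.
- ctrl.get_obs(): the state, without advancing time (a new reading comes with each control period).
- viewer.camera(name): name is "side" or "top"; returns (picture, depth): 400x640x3 uint8, blue, green, red; 400x640 float32, m along the optical axis (not along the pixel's ray), 0 where there is no reading.
- viewer.camera_info(name): a dict with "fx", "fy", "cx", "cy" (pixels), "R" (3x3) and "t" (3): a world point X has camera coordinates R X + t. Camera axes: x right, y down, z forward; pixel columns grow to the right and rows downward; lengths in m; the calibration is good to about 2 mm. A picture is of the moment at which its call begins. camera_info takes no time and is no camera call.
- ticket.hand_in(): hands the job in, once; it reports no verdict.
Trained networks look in the newest picture that a camera, given by its name, has taken for a name from the list of things; names that differ only in an ending like _2 or _b are one class to them, and where a whole thing is asked for, a point or a joint stands for the part that bears it (a point fixed in the world has none). Each returns a list of dicts, best first, with "confidence" (0 to 1); they miss things now and then, are a little off and sometimes report something else, mostly with a low value. They report only what shows in the picture. A call takes as long as a camera call. They do not tell look-alikes from the thing itself.
- nets.silhouettes(camera, thing): "region" (400x640 bool, what is visible of it) and "extent" ([left, top, right, bottom] in pixels, round what is visible of it).
The state is a dict: "time_s": time; "qpos": joint angles; "joint_vel": joint speeds; "tau": joint torques, N m; "ee_pos": TCP position; "eef_rot": TCP orientation; "force": force on the tool from outside, world axes, zero at the start; "moment": the same for the moment, N m; "grip_width": finger opening in m.
Only numpy, scipy, OpenCV 4.12 (cv2) and the standard library are available. Lean on these libraries where they do the work, as an engineer would, in place of code of your own. Each camera call takes 0.05 s, during which the arm holds its last target. There are 200 camera calls.

## Task

Open the jar of hob burner jets that stands in the pedal clamp: first push the clamp's pedal down to its stop so that it snaps over and grips the jar, then unscrew the tight cap anticlockwise (seen from above), stopping once its threads let go, without the jar turning or coming out of the clamp. Lift the cap level and finish still holding it in the gripper, about 2 cm above the jar's mouth and right over it, touching nothing else. Leave the other things on the worktop where they are.

Things in the scene. Friction and masses are not known exactly. Their poses are not given: they have to be found in the camera images.
- clamp: jar clamp screwed to the worktop: dark steel base plate 215 x 100, 6 thick. Origin on the worktop, under the middle of the place where the jar stands. Its +x axis points to the two aluminium V faces (50 high) behind the jar; its -x axis points to the pedal. The pedal's hinge pin lies at x = -60, 62 high, along y, between two posts 69 high. The plate reaches from x = -150 to x = +65
- pedal (a joint): angle of the pedal about its hinge: 0 raised, grows as it is pressed. It resists with about 9 to 12 N at the pad, goes over centre at 0.11, then snaps on by itself and stays down at about 0.22 to 0.26 (pad level), where its hanging rubber jaw has pushed the jar a few mm into the V faces and grips it with about 30 N; that is its stop
- pedal_pad (a point): middle of the upper rubber face of the pedal pad (58 along the clamp's x, 42 across). Raised, it slopes 0.24 rad, its outer end higher, and this point is about 96 above the worktop, about 146 from the clamp's origin; pressed to the stop it lies level and about 74 above the worktop. Push it straight down
- jar: round glass jar with brass jets inside, 68 across, standing loose on the clamp's 6 plate. Body 62 high, shoulder up to 68 (58 across at 62 to 68), neck 42 across up to 94 (with a white sprung inner seal disc on top, which rises to 101 once the cap is off). Origin under its centre, z up. Until the pedal is down it turns with the cap
- cap: ribbed aluminium twist-off cap, 58 across, 24 high. Origin at the centre of its underside, z up; on the jar it is 78 above the jar's origin (84 above the worktop). Lugs under the neck's threads hold it; turning it 50 to 90 degrees anticlockwise from above frees it (70 is best; further it meets a stop), then it lifts straight off. Tight: about 0.4 N m, so grip with 60 N or more
- cap_top (a point): centre of the cap's top face, 24 above its underside
- cap_edge (a point): point on the cap's skirt, 29 from its axis, 12 above its underside; with the cap tight it lies on the same side as jar_side, and it shows how far the cap has turned
- jar_mouth (a point): centre of the neck's rim, 93.5 above the jar's underside
- jar_side (a point): point on the jar's side wall, 34 from its axis, 30 above its underside; it shows whether the jar turns
- burner_cap: loose dark steel hob burner cap, a disc 60 across, 11 high; origin under its centre
- tall_jar: another loose capped glass jar, 72 across, 130 high, standing away from the clamp, not the one to open; origin under its centre
- screwdriver: loose screwdriver lying on the worktop
- wrench: loose steel wrench lying on the worktop
- mug: loose white mug, 80 across, 90 high
- tape_measure: loose grey tape measure, 70 x 40 x 60 high
- sealant: loose white sealant cartridge lying on its side, 48 across, about 270 long
There are look-alikes about, which are no part of the job. Several things have the shape of the cap; the one meant has the colours described above.

How it is judged:
On the way, in this order (a step that is already met when the one before it is completed fails the run):
1. the pedal is down at its stop and its jaw presses the jar into the V faces (value of joint pedal above 0.19 rad and contact force between pedal and jar above 8 N), for 0.2 s.
2. the cap, held in the fingers, is free of the threads and clear of the mouth, with the jar still gripped in the clamp (all of step 1 and z of cap in the frame of jar above 0.095 m and contact force between cap and jar below 0.5 N and contact force between the fingers and cap above 2 N), for 0.1 s.
At the end, for the whole second after the job is handed in: fingers alone hold the cap level (0.2 rad) and still, underside 8 to 46 mm above the jar rim, within 15 mm of over its centre; the jar is upright within 10 mm of the clamp nest, gripped with the pedal still down; the arm touches neither jar nor clamp (all of step 1 and z of cap in the frame of jar between 0.102 and 0.14 m and horizontal distance between cap and jar_mouth below 0.015 m and angle between cap's own z axis and vertical below 0.2 rad and contact force between the fingers and cap above 2 N and contact force between cap and jar below 0.3 N and contact force between cap and clamp below 0.3 N and contact force between the arm and jar below 0.5 N and contact force between the arm and clamp below 0.5 N and linear speed of cap below 0.03 m/s and linear speed of jar below 0.02 m/s and angle between jar's own z axis and vertical below 0.08 rad and horizontal distance between jar and clamp below 0.01 m and z of jar in the frame of clamp below 0.012 m); the arm keeps its last pose, push and grip.
It fails at once if the jar is turned or moved in the clamp (a point on its side moves over 18 mm) (distance of jar_side from where it was at the start of the episode above 0.018 m).
It fails at once if the jar is pulled up off the clamp's plate by over 10 mm (z of jar in the frame of clamp above 0.016 m).
It fails at once if the cap is turned on past about 120 degrees over the jar instead of stopping when free (horizontal distance between cap_edge and jar_side above 0.0555 m and horizontal distance between cap and jar_mouth below 0.005 m).
It fails at once if another thing on the worktop is disturbed (moved over 30 mm) (distance of any of burner_cap, tall_jar, screwdriver, wrench, mug, tape_measure, sealant from where it was at the start of the episode above 0.03 m).
It also fails if it takes over 45 s, if anything falls off the work surface, if the arm or the gripper's body presses on something with over 40 N, if the wrist force passes 120 N, or if a joint passes its speed limit or range.

## Working session

There is one attempt and no reset: what is moved stays moved. The work goes in short steps, Python scripts to look and compute and a tool call to move; the robot and the scene stay as the last step left them, time stands still between calls to the robot, and variables do not carry over. Pictures are saved under pics/ and viewed, about 8 in all and at most 12, crops included, and the job is handed in when it is done.

Besides the shell and the picture viewer there is one more tool, called after ">>>" as name(argument=value, ...) on one line, values as JSON. carry_out: Moves the arm, as the interface text tells. Its arguments: {"type":"object","properties":{"commands":{"type":"array","items":{"type":"number"}},"force":{"type":"number"}},"required":["commands"]}

```bash
mkdir -p pics; cat > h.py <<'E'
from station import ctrl, viewer, ticket, nets
import numpy as np, cv2
def cloud(cam,depth):
    i=viewer.camera_info(cam); v,u=np.mgrid[0:400,0:640]
    P=np.stack([(u-i["cx"])/i["fx"]*depth,(v-i["cy"])/i["fy"]*depth,depth],-1)
    return (P-np.array(i["t"]))@np.array(i["R"])
E
python3 - <<'E'
from h import *
out=[]
for c in ("top","side"):
    p,d=viewer.camera(c); out.append(p); np.save(c+"_d.npy",d); np.save(c+"_p.npy",p); X=cloud(c,d)
    i=viewer.camera_info(c); print(c,-np.array(i["R"]).T@np.array(i["t"]))
    for n in ("clamp","pedal_pad","jar","cap","tall_jar","mug","sealant","tape_measure","burner_cap"):
        for r in nets.silhouettes(c,n)[:3]:
            m=r["region"]&(d>0); Q=X[m]
            if len(Q): print(c,n,round(r["confidence"],2),r["extent"],np.median(Q,0).round(3),"zmax",np.percentile(Q[:,2],98).round(3))
    cv2.imwrite(f"pics/{c}1.png",p)
print(ctrl.get_obs())
E
```

```text
top [0.37537867 0.0035553  1.00327925]
top clamp 0.81 [273.0, 191.9, 388.4, 259.1] [ 0.481 -0.033  0.008] zmax 0.101
top clamp 0.35 [292.6, 200.7, 320.2, 231.2] [0.512 0.04  0.108] zmax 0.111
top clamp 0.33 [435.3, 135.4, 464.2, 178.7] [ 0.646 -0.29   0.056] zmax 0.062
top pedal_pad 0.84 [319.1, 210.5, 387.8, 251.0] [ 0.478 -0.079  0.088] zmax 0.103
top pedal_pad 0.17 [289.3, 162.9, 375.9, 183.2] [ 0.615 -0.066  0.021] zmax 0.028
top jar 0.56 [289.7, 222.3, 316.1, 234.7] [0.484 0.036 0.067] zmax 0.072
top cap 0.88 [245.4, 134.5, 273.8, 161.9] [0.673 0.144 0.024] zmax 0.027
top cap 0.77 [230.5, 195.8, 255.7, 220.4] [0.539 0.179 0.024] zmax 0.027
top cap 0.67 [348.4, 285.7, 377.2, 312.1] [ 0.335 -0.087  0.023] zmax 0.028
top tall_jar 0.57 [133.3, 195.7, 185.6, 235.6] [0.517 0.332 0.124] zmax 0.133
top tall_jar 0.22 [290.3, 200.5, 318.5, 229.5] [0.511 0.038 0.108] zmax 0.111
top mug 0.91 [154.3, 140.2, 201.6, 191.4] [0.638 0.325 0.044] zmax 0.092
top sealant 0.78 [105.8, 254.0, 222.5, 314.7] [0.376 0.321 0.044] zmax 0.05
top tape_measure 0.8 [437.1, 134.2, 463.5, 181.9] [ 0.646 -0.29   
[... 1256 characters left out ...]
62.4, 227.7, 279.3, 247.1] [0.396 0.073 0.008] zmax 0.013
{'time_s': 1.0, 'qpos': array([ 1.12540017e+00,  2.99920255e-01,  1.52101212e+00,  2.73229892e-05,
        1.32071941e+00, -6.66002617e-02]), 'joint_vel': array([0.00081056, 0.0014313 , 0.00098935, 0.00118006, 0.00015149,
       0.00037274]), 'tau': array([ 1.71263455e-03, -5.31669223e+01, -3.52916622e+01,  7.09682470e-02,
        2.13254441e-02,  4.34682272e-05]), 'ee_pos': array([0.20337866, 0.51099429, 0.20542934]), 'eef_rot': array([-3.14156230e+00,  5.72383530e-05,  1.19199367e+00]), 'force': array([-0.38793695, -0.82735256,  0.05273935]), 'moment': array([-0.01880141,  0.00261569, -0.00899145]), 'grip_width': 0.0942763234426555}
```

```bash
python3 -c "
import cv2,numpy as np
a=np.vstack([cv2.imread('pics/top1.png'),cv2.imread('pics/side1.png')]);cv2.imwrite('pics/both1.png',cv2.resize(a,(480,600)))"
```

```text
(no output)
```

View pics/top1.png

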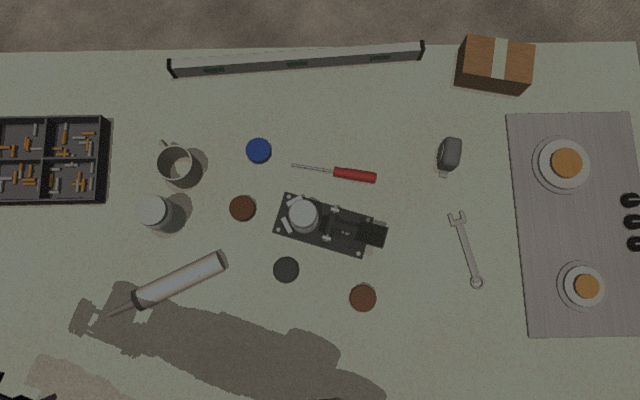

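View pics/side1.png

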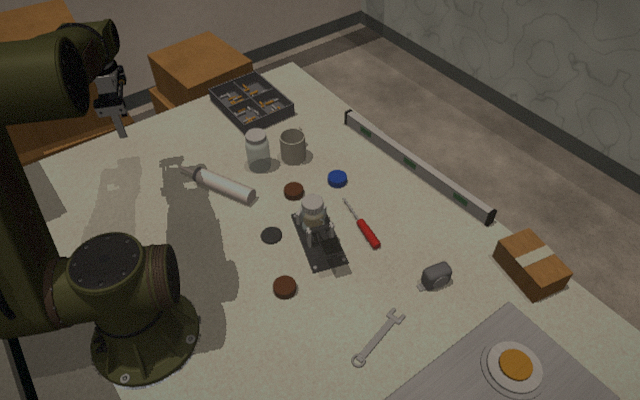

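The target cap sits at top pixel (303,215) and the pad at (370,233). The side view agrees, with the cap at (312,206). The brown and blue discs are look-alikes lying on the worktop. Next I refine the cap centre and the clamp axis.

```bash
python3 - <<'E'
from h import *
for c in ("top","side"):
    X=cloud(c,np.load(c+"_d.npy")); 
    near=(np.hypot(X[...,0]-.511,X[...,1]-.038)<.05)
    m=near&(X[...,2]>.102)&(X[...,2]<.116)
    Q=X[m]; (cx,cy),r=cv2.minEnclosingCircle(Q[:,:2].astype(np.float32)*1000)
    print(c,"cap n",m.sum(),"circ",cx,cy,r,"mean",Q.mean(0),"zmed",np.median(Q[:,2]))
    m=(np.hypot(X[...,0]-.478,X[...,1]+.085)<.06)&(X[...,2]>.078)
    Q=X[m]; b=cv2.minAreaRect(Q[:,:2].astype(np.float32)*1000)
    print(" pad",b,"z",Q[:,2].min(),Q[:,2].max(),Q.mean(0))
    # plate
    m=(X[...,2]>.0035)&(X[...,2]<.011)&(X[...,0]>.41)&(X[...,0]<.57)&(X[...,1]>-.13)&(X[...,1]<.13)&(np.load(c+"_p.npy").max(-1)<75)
    m=cv2.morphologyEx(m.astype(np.uint8),cv2.MORPH_OPEN,np.ones((3,3)))
    n,l,s,_=cv2.connectedComponentsWithStats(m)
    for k in range(1,n):
        if s[k,4]>150:
            print(" plate",s[k],cv2.minAreaRect(X[l==k][:,:2].astype(np.float32)*1000))
p=np.load("top_p.npy")[180:270,260:400]; q=np.load("side_p.npy")[185:280,270:370]
a=cv2.resize(p,None,fx=5,fy=5,interpolation=2); b=cv2.resize(q,None,fx=3,fy=3)
cv2.imwrite("pics/c2.png",np.clip(a.astype(int)*2,0,255))
E
```

```text
top cap n 616 circ 512.1678466796875 39.14499282836914 29.25861167907715 mean [0.51194176 0.03910763 0.10798858] zmed 0.1078573090860103
 pad ((471.59649658203125, -91.04151916503906), (86.13754272460938, 46.465389251708984), 72.37284088134766) z 0.07810269129379455 0.10504410002685576 [ 0.46771302 -0.10023821  0.09435056]
 plate [342 211  24  15 200] ((512.0006713867188, -73.49901580810547), (49.99806594848633, 31.529251098632812), 69.49140930175781)
 plate [323 233  42  23 441] ((457.8089599609375, -50.54965591430664), (93.90111541748047, 47.89775085449219), 76.30477142333984)
side cap n 276 circ 509.68414306640625 34.117713928222656 30.807376861572266 mean [0.50965908 0.03323546 0.10611072] zmed 0.10604733995009621
 pad ((466.7711486816406, -103.88806915283203), (70.68724822998047, 46.6283073425293), 73.24960327148438) z 0.07851794395027809 0.10489185336833111 [ 0.4637263  -0.10914584  0.09372819][ WARN:0@0.209] global loadsave.cpp:1063 imwrite_ Unsupported depth image for selected encoder is fallbacked to CV_8U.
```

View pics/c2.png

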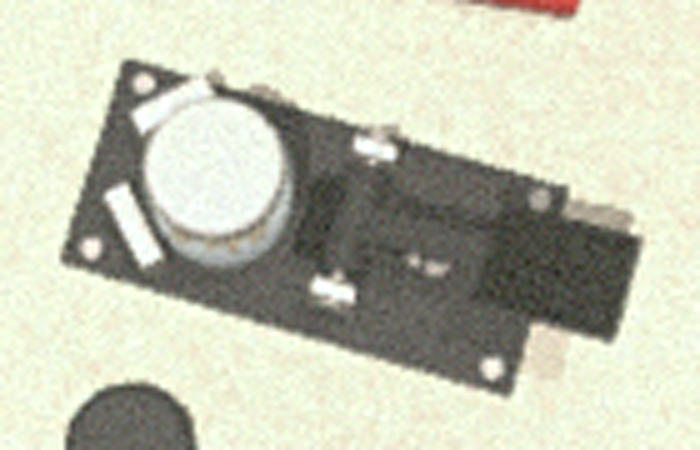

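>>> carry_out(commands=[1, 26.5, -61.4, -2, 0, 0, -1.05, 1, 26.5, -61.4, -2, 0, 0, -1.05, 1, 26.5, -61.4, -2, 0, 0, -1.05, 1, 26.5, -61.4, -2, 0, 0, -1.05, 1, 26.5, -61.4, -2, 0, 0, -1.05, 1, 26.5, -61.4, -2, 0, 0, -1.05, 1, 26.5, -61.4, -2, 0, 0, -1.05, 1, 26.5, -61.4, -2, 0, 0, -1.05, 1, 26.5, -61.4, -2, 0, 0, -1.05, 1, 26.5, -61.4, -2, 0, 0, -1.05, 1, 26.5, -61.4, -2, 0, 0, -1.05, 1, 26.5, -61.4, -2, 0, 0, -1.05], force=20)

```text
time_s: 2.0
ee_pos: [0.4018, 0.05, 0.1908]
eef_rot: [3.142, -0.001, 0.142]
force: [0.4, 0.7, -0.3]
grip_width: 0.0173
```

>>> carry_out(commands=[1, 6.6, -15.3, 0, 0, 0, -1.04, 1, 6.6, -15.3, 0, 0, 0, -1.04, 1, 6.6, -15.3, 0, 0, 0, -1.04, 1, 6.6, -15.3, 0, 0, 0, -1.04, 1, 6.6, -15.3, 0, 0, 0, -1.04, 1, 6.6, -15.3, -7, 0, 0, -1.04, 1, 6.6, -15.3, -7, 0, 0, -1.04, 1, 6.6, -15.3, -7, 0, 0, -1.04, 1, 6.6, -15.3, -7, 0, 0, -1.04, 1, 6.6, -15.3, -7, 0, 0, -1.04])

```text
time_s: 2.83
ee_pos: [0.4677, -0.103, 0.1205]
eef_rot: [3.141, -0.0, -0.9]
force: [0.3, -0.2, -0.5]
grip_width: 0.0004
```

```bash
python3 - <<'E'
from h import *
p,d=viewer.camera("side"); q,_=viewer.camera("top"); print(ctrl.get_obs()['ee_pos'],ctrl.get_obs()['eef_rot'],ctrl.get_obs()['force'])
a=cv2.resize(p[150:290,240:400],None,fx=4,fy=4); b=cv2.resize(q[180:270,260:400],None,fx=4,fy=4)
cv2.imwrite("pics/a3.png",cv2.convertScaleAbs(a,alpha=1.7))
E
```

```text
[ 0.46792739 -0.10300986  0.12101699] [-3.14145988e+00 -1.35375948e-03 -8.95972140e-01] [-0.15713737  0.01141528 -0.81856994]
```

View pics/a3.png

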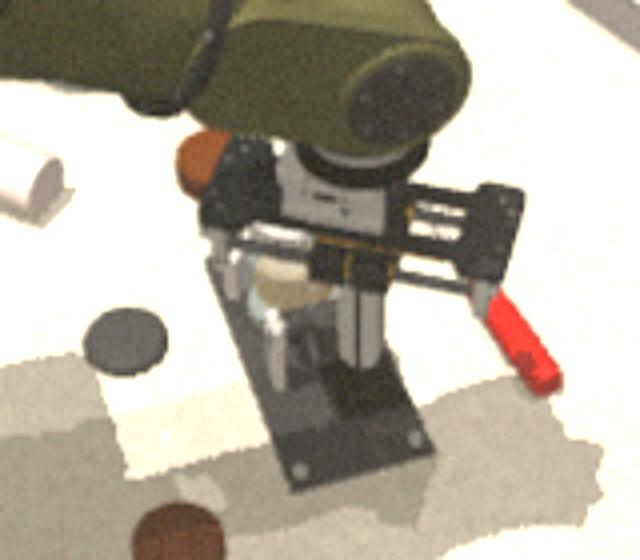

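The shut fingers (crop pixel 360,360) stand over the pad, so I press down.

>>> carry_out(commands=[1, 0, 0, -1, 0, 0, 0, 1, 0, 0, -2, 0, 0, 0, 1, 0, 0, -2.5, 0, 0, 0, 1, 0, 0, -2.9, 0, 0, 0, 1, 0, 0, -3.3, 0, 0, 0, 1, 0, 0, -3.5, 0, 0, 0])

```text
time_s: 3.43
ee_pos: [0.4676, -0.1029, 0.0851]
eef_rot: [3.141, -0.0, -0.896]
force: [-0.5, -1.0, 0.3]
grip_width: 0.0004
```

>>> carry_out(commands=[1, 0, 0, -0.5, 0, 0, 0, 1, 0, 0, -0.9, 0, 0, 0, 1, 0, 0, -1.1, 0, 0, 0, 1, 0, 0, -1.2, 0, 0, 0, 1, 0, 0, -1.2, 0, 0, 0])

```text
time_s: 3.85
ee_pos: [0.4673, -0.1029, 0.0731]
eef_rot: [3.141, 0.0, -0.896]
force: [-5.1, 0.5, 6.2]
grip_width: 0.0006
```

>>> carry_out(commands=[1, 0, 0, -0.15, 0, 0, 0, 1, 0, 0, -0.15, 0, 0, 0])

```text
time_s: 4.02
ee_pos: [0.4673, -0.103, 0.0721]
eef_rot: [3.14, -0.0, -0.895]
force: [-6.4, -0.6, 12.4]
grip_width: 0.0003
```

Firm at the stop. I raise the arm and move it aside (towards the base, open gripper) so I can measure the shifted jar.

>>> carry_out(commands=[1, 0, 0, 3, 0, 0, 0, 1, 0, 0, 6, 0, 0, 0, 1, 0, 0, 9, 0, 0, 0, -1, 0, 0, 13, 0, 0, 0, -1, 0, -4, 13, 0, 0, 0, -1, 0, -8, 13, 0, 0, 0, -1, 0, -12, 13, 0, 0, 0, -1, 0, -12, 13, 0, 0, 0])

```text
time_s: 4.68
ee_pos: [0.4667, -0.228, 0.2018]
eef_rot: [3.14, -0.001, -0.899]
force: [-0.4, -0.1, 0.1]
grip_width: 0.0305
```

```bash
python3 - <<'E'
from h import *
o=ctrl.get_obs(); print(o['ee_pos'],o['eef_rot'],o['force'],o['grip_width'],o['qpos'])
ims=[]
for c in ("top","side"):
    p,d=viewer.camera(c); X=cloud(c,d); X0=cloud(c,np.load(c+"_d.npy"))
    for Y in (X0,X):
        m=(np.hypot(Y[...,0]-.511,Y[...,1]-.038)<.05)&(Y[...,2]>.101)&(Y[...,2]<.118)
        m=cv2.morphologyEx(m.astype(np.uint8),cv2.MORPH_OPEN,np.ones((3,3)))>0
        Q=Y[m]; v,u=np.nonzero(m)
        if len(Q): print(c,"cap",len(Q),cv2.minEnclosingCircle(Q[:,:2].astype(np.float32)*1000),Q.mean(0),Q[:,:2].min(0),Q[:,:2].max(0),u.mean(),v.mean())
        m=(np.hypot(Y[...,0]-.469,Y[...,1]+.1)<.02)&(Y[...,2]>.06); print("  pad z",np.percentile(Y[m][:,2],[5,50,95]) if m.any() else None)
    ims.append(p)
a=cv2.resize(ims[0][180:270,260:400],None,fx=4,fy=4); b=cv2.resize(ims[1][150:290,240:380],None,fx=2.5,fy=2.5)
w=max(a.shape[1],b.shape[1]); f=lambda z:cv2.copyMakeBorder(z,0,0,0,w-z.shape[1],0)
a=cv2.resize(a,None,fx=.65,fy=.65);b=cv2.resize(b,(364,364))
cv2.imwrite("pics/b4.png",cv2.convertScaleAbs(np.vstack([a,b]),alpha=1.8))
E
```

```text
[ 0.46672932 -0.22800801  0.2018295 ] [ 3.13976391e+00 -7.63242452e-04 -8.99098293e-01] [-0.44295698 -0.14669894  0.09050359] 0.03052388166647624 [-0.52390732  0.23496147  1.61178831 -0.00205915  1.29480342  0.37575276]
top cap 616 ((512.1678466796875, 39.14499282836914), 29.25861167907715) [0.51197583 0.03906029 0.10797944] [0.48472733 0.0110247 ] [0.53980843 0.06745213] 302.4935064935065 213.0616883116883
  pad z [0.09071812 0.09511902 0.10018851]
top cap 616 ((513.3155517578125, 41.21501541137695), 29.234649658203125) [0.51282135 0.04098074 0.10810385] [0.48491948 0.01307472] [0.54214342 0.06925416] 301.5584415584416 212.6672077922078
  pad z [0.07071494 0.07332044 0.07612806]
side cap 284 ((512.935546875, 34.007545471191406), 31.624038696289062) [0.50990728 0.03326482 0.10595628] [0.48131348 0.00417027] [0.53908447 0.06492115] 311.9330985915493 201.88732394366198
  pad z [0.0878663  0.09255339 0.09728247]
side cap 276 ((512.0061645507812, 35.457096099853516), 29.97576904296875) [0.51039337 0.03470014 0.10575709] [0.48238504 0.00688542] [0.54157871 0.06442655] 311.77536231884056 201.53985507246378
  pad z [0.06840514 0.07141178 0.07475624]
```

View pics/b4.png

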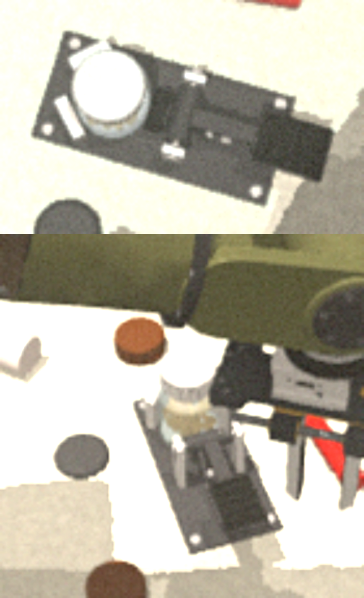

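The pad is now level at 0.073 and the cap has shifted about 2 mm into the V, so the pedal has snapped. I go over the cap.

>>> carry_out(commands=[-1, 4.6, 26.8, 0, 0, 0, 0, -1, 4.6, 26.8, 0, 0, 0, 0, -1, 4.6, 26.8, 0, 0, 0, 0, -1, 4.6, 26.8, 0, 0, 0, 0, -1, 4.6, 26.8, 0, 0, 0, 0, -1, 4.6, 26.8, 0, 0, 0, 0, -1, 4.6, 26.8, 0, 0, 0, 0, -1, 4.6, 26.8, -4, 0, 0, 0, -1, 4.6, 26.8, -7.5, 0, 0, 0, -1, 4.6, 26.8, -7.5, 0, 0, 0])

```text
time_s: 5.62
ee_pos: [0.5095, 0.0457, 0.121]
eef_rot: [3.133, 0.007, -0.895]
force: [-1.2, -0.6, -0.4]
grip_width: 0.0943
```

```bash
python3 - <<'E'
from h import *
o=ctrl.get_obs(); print(o['ee_pos'],o['eef_rot'],o['force'],o['grip_width'])
p,d=viewer.camera("side")
cv2.imwrite("pics/c5.png",cv2.convertScaleAbs(cv2.resize(p[130:270,240:400],None,fx=4,fy=4),alpha=1.7))
E
```

```text
[0.50946291 0.0457186  0.1209612 ] [ 3.13294031  0.0065766  -0.89528374] [-1.15671067 -0.58193156 -0.39024143] 0.09430640225686186
```

View pics/c5.png

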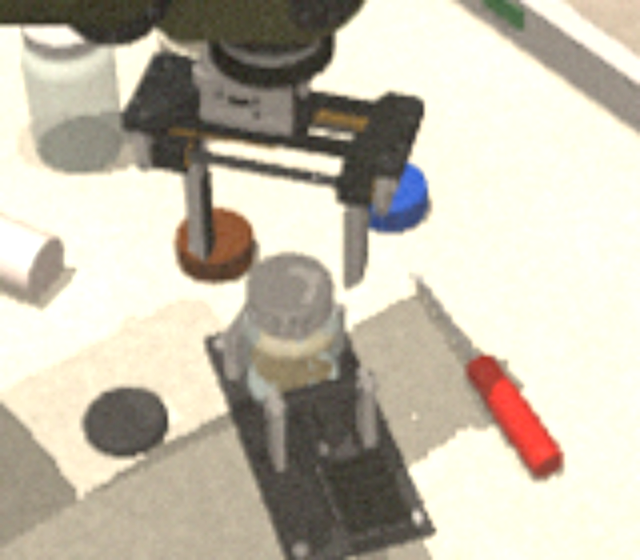

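>>> carry_out(commands=[-1, 0.3, -0.6, 0, 0, 0, 0, -1, 0.3, -0.6, 0, 0, 0, 0, -1, 0.3, -0.6, -1, 0, 0, 0])

```text
time_s: 5.92
ee_pos: [0.5158, 0.039, 0.1176]
eef_rot: [3.14, 0.001, -0.897]
force: [1.0, -0.5, 0.6]
grip_width: 0.0938
```

Target (0.5125, 0.0395, 0.079).

>>> carry_out(commands=[-1, -0.3, 0.05, 0, 0, 0, 0, -1, -0.3, 0.05, -1.5, 0, 0, 0, -1, -0.3, 0.05, -3, 0, 0, 0, -1, -0.3, 0.05, -3.9, 0, 0, 0, -1, -0.3, 0.05, -3.9, 0, 0, 0, -1, -0.3, 0.05, -3.9, 0, 0, 0])

```text
time_s: 6.42
ee_pos: [0.5129, 0.0394, 0.079]
eef_rot: [3.14, 0.001, -0.897]
force: [0.2, -0.2, 0.3]
grip_width: 0.0938
```

Light closing to centre.

>>> carry_out(commands=[1, 0, 0, 0, 0, 0, 0, 1, 0, 0, 0, 0, 0, 0, 1, 0, 0, 0, 0, 0, 0, 1, 0, 0, 0, 0, 0, 0, 1, 0, 0, 0, 0, 0, 0, 1, 0, 0, 0, 0, 0, 0, 1, 0, 0, 0, 0, 0, 0, 1, 0, 0, 0, 0, 0, 0], force=4)

```text
time_s: 7.08
ee_pos: [0.513, 0.0394, 0.0791]
eef_rot: [3.14, 0.001, -0.897]
force: [0.3, -1.4, 1.1]
grip_width: 0.0585
```

>>> carry_out(commands=[1, 0, 0, 0, 0, 0, 0, 1, 0, 0, 0, 0, 0, 0, 1, 0, 0, 0, 0, 0, 0, 1, 0, 0, 0, 0, 0, 0, 1, 0, 0, 0, 0, 0, 0.1, 1, 0, 0, 0, 0, 0, 0.2, 1, 0, 0, 0, 0, 0, 0.2], force=60)

```text
time_s: 7.67
ee_pos: [0.513, 0.0394, 0.0791]
eef_rot: [3.14, 0.001, -0.692]
force: [0.0, -1.0, 0.7]
grip_width: 0.0575
```

```bash
python3 -c "
from h import *
o=ctrl.get_obs(); print(o['force'],o['moment'],o['eef_rot'],o['qpos'])"
```

```text
[ 0.04899279 -1.01378132  0.72489809] [-0.13280711  0.08650255  0.4574511 ] [ 3.14036344e+00  7.91229231e-04 -6.92155486e-01] [ 5.68670920e-03  3.67473130e-01  1.74938264e+00 -5.06775987e-04
  1.02613306e+00  6.98104588e-01]
```

The torque is 0.46 N m with little side force, so I continue to 70°.

>>> carry_out(commands=[1, 0, 0, 0, 0, 0, 0.1, 1, 0, 0, 0, 0, 0, 0.2, 1, 0, 0, 0, 0, 0, 0.3, 1, 0, 0, 0, 0, 0, 0.4, 1, 0, 0, 0, 0, 0, 0.5, 1, 0, 0, 0, 0, 0, 0.6, 1, 0, 0, 0, 0, 0, 0.7, 1, 0, 0, 0, 0, 0, 0.8, 1, 0, 0, 0, 0, 0, 0.9, 1, 0, 0, 0, 0, 0, 1.0, 1, 0, 0, 0, 0, 0, 1.04, 1, 0, 0, 0, 0, 0, 1.04])

```text
time_s: 8.67
ee_pos: [0.5148, 0.0396, 0.0817]
eef_rot: [3.139, -0.004, 0.347]
force: [-1.0, 0.8, 24.4]
grip_width: 0.0573
```

```bash
python3 -c "
from h import *
o=ctrl.get_obs(); print(o['force'],o['moment'],o['eef_rot'],o['qpos'])
p,d=viewer.camera('side')
cv2.imwrite('pics/c6.png',cv2.convertScaleAbs(cv2.resize(p[130:270,240:400],None,fx=4,fy=4),alpha=1.7))"
```

```text
[-0.95898753  0.75035459 24.40906625] [ 0.03294692  0.51459281 -0.04137271] [ 3.13881418 -0.0043372   0.34713735] [ 6.46346257e-03  3.63935314e-01  1.74717778e+00 -1.36807950e-03
  1.02546369e+00 -3.39961174e-01]
```

View pics/c6.png

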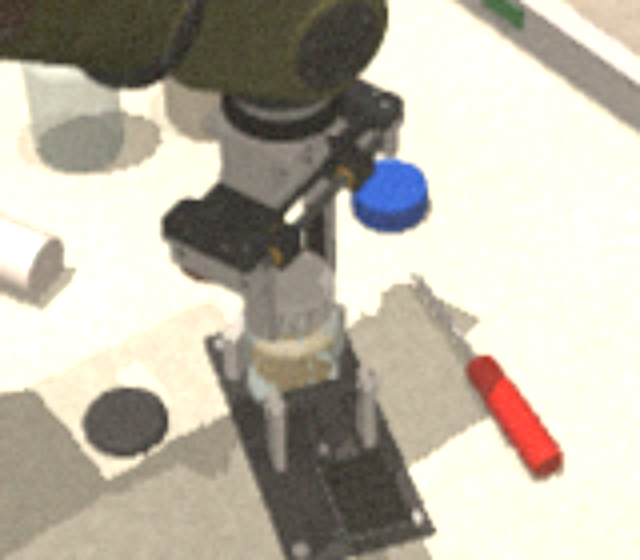

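The torque has vanished and the seal spring pushes up with 24 N, so the threads are free. I lift straight up.

>>> carry_out(commands=[1, 0, 0, 0.4, 0, 0, 0, 1, 0, 0, 0.8, 0, 0, 0, 1, 0, 0, 1.2, 0, 0, 0, 1, 0, 0, 1.8, 0, 0, 0, 1, 0, 0, 2.4, 0, 0, 0, 1, -0.1, 0, 3.0, 0, 0, 0, 1, -0.1, 0, 3.5, 0, 0, 0, 1, -0.1, 0, 3.7, 0, 0, 0, 1, -0.1, 0, 3.7, 0, 0, 0, 1, -0.1, 0, 3.7, 0, 0, 0])

```text
time_s: 9.55
ee_pos: [0.5138, 0.0396, 0.1187]
eef_rot: [3.139, -0.004, 0.345]
force: [0.5, 0.6, -0.9]
grip_width: 0.0579
```

```bash
python3 - <<'E'
from h import *
o=ctrl.get_obs(); print(o['ee_pos'],o['force'],o['moment'],o['eef_rot'],o['grip_width'])
p,d=viewer.camera('side'); q,dt=viewer.camera('top')
for c,D in (("side",d),("top",dt)):
    Y=cloud(c,D); m=(np.hypot(Y[...,0]-.469,Y[...,1]+.1)<.02)&(Y[...,2]>.06)&(Y[...,2]<.11); print(c,"pad z",np.percentile(Y[m][:,2],[5,50,95]) if m.any() else None)
cv2.imwrite('pics/c7.png',cv2.convertScaleAbs(cv2.resize(p[160:260,260:380],None,fx=6,fy=6),alpha=1.7))
E
```

```text
[0.51379362 0.03958592 0.11867229] [ 0.51453062  0.55238245 -0.93788946] [-0.04017284  0.04868741  0.02633701] [ 3.13880249 -0.00433894  0.34496136] 0.05787456307173866
side pad z [0.06824544 0.07128058 0.07448051]
top pad z [0.07065105 0.07341483 0.076065  ]
```

View pics/c7.png

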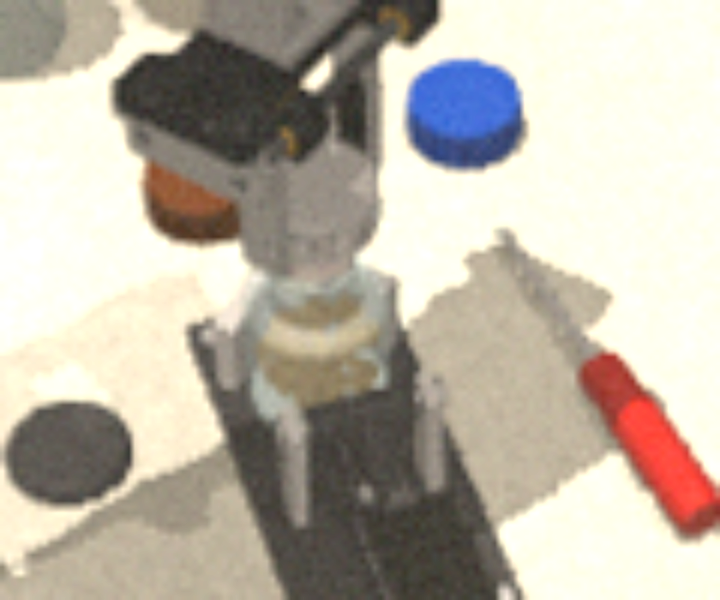

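The cap is held level above the jar mouth, the jar is in place and the pedal is down, so I hand in.

```bash
python3 -c "
from h import *
print(ticket.hand_in())"
```

```text
the job is handed in; nothing more can be done
None
```

The cap is off, held level in the gripper a little over 2 cm above the jar's mouth. The job was handed in at about 9.7 s; no verdict was reported.

- **Pedal:** I pressed it to its stop with up to about 12 N. It snapped over, the pad lay level at about 72 mm, and the jar moved about 2 mm into the V faces.
- **Cap:** I centred on it with a light grip, then gripped at 60 N and turned it 71° anticlockwise. The torque peaked at about 0.46 N m and then vanished. The seal spring then pushed up with about 24 N, so I lifted straight up.
- **Last checks:** Fingers were 57.9 mm apart on the cap, the tool was level to within 0.005 rad, and the outside force was about 1 N. The pedal was still down, and the jar and nearby things were in place in the side view.
- **Uncertain:** The two cameras disagreed by 2–6 mm on the cap's position. The light grip confirmed it only along the jaw direction; across it, I relied on the low side force while turning. I judged by eye that the jar had not turned, and did not measure it.

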